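# Fit the sprung spindle into the kitchen-roll holder

## Robot

A 6-joint arm with a two-finger parallel gripper is mounted at the origin on a cart in front of the work surface, level with it; the furniture and walls round the work are solid. World frame = base frame: x ahead of the robot, y to its left, z up, the work surface at z = 0. Lengths are in m, angles in degrees, forces in N, time in s.
With the tool pointing down it reaches from about 0.3 to 0.75 m from the base axis. Payload 8.5 kg.
Tool frame: the origin (TCP) lies between the finger pads; the fingertips stand 8 mm ahead of it and the grasp point (between the pads) lies 11 mm behind it; y points along the fingers, z is the direction in which the jaws open and shut, and the axes are right-handed (so a half turn about y gives the same grasp; the last joint's range is limited). The gripper opens to 85 mm and grips with 20 to 120 N. Pads are 22 mm wide; open, the fingers measure 114 mm over their backs; the gripper's body (76 mm by 85 mm) begins 54 mm behind the grasp point. The pads swing forward as they close: fully open they stand 13 mm farther back than shut.
Start: joints at [59.513, 21.807, 74.336, -0, 83.858, -12.336], TCP at [0.171, 0.523, 0.239] pointing down, gripper open.
Joint ranges: [-178.18, 178.18], [-50.72, 133.34], [12.68, 142.11], [-81.47, 261.47], [9.98, 163.14], [-165.26, 165.26]. Speed limits (degrees/s): [136.94, 136.94, 180, 180, 180, 180].

## Interface

Orientations are given as a 3x3 rotation matrix whose columns are the frame's x, y, z axes.
In Python, from rig import env, get_image gives the robot as it stands.
- The arm moves only by the tool move_arm, never from a script. Its argument "targets" is one flat list of numbers, 6 for each row, row after row: the shift along the tool's x, y, z in mm, then the turn, a rotation vector about the tool's x, y, z in rad. A call has exactly 5 rows; each row shifts and turns the commanded pose from where the row before left it, along the tool's axes as they then stand; what a row does not reach is not made up. A row lasts 1/8 s, in which the tool goes at most 62.5 mm and 10.7 degrees, less where a joint would pass 70% of its speed; a pose out of reach is approached as far as the arm can. A call is refused whole if a number of a shift passes 62.5 or a number of a turn 0.188, either way. A call with a gripper value outside its range is refused whole. "hand" is the opening, from -1 (shut) to 1 (fully open), so that 0 is half open, set as the call begins (left out, the last holds). The fingers move at their own pace and stop on an object; "squeeze" is the grip in N (left out, the last holds). Time passes only in rows, so rows that do not move let the fingers close, or fill a call up. It gives the time, the measured TCP pose, the force and the opening at its end, in the units of the state.
- env.observe(): the state, without advancing time (a new reading comes with each control period).
- get_image(name): name is "scene" or "top" or "wrist"; returns a dict with "pixels" (384x512x3 uint8, red, green, blue), "z_map" (384x512 float32, m along the optical axis (not along the pixel's ray), 0 where there is no reading), "intrinsics" (3x3 intrinsics, pixels), "R" (3x3) and "t" (3): a world point X has camera coordinates R X + t; the wrist camera has in their place "mount" (4x4, takes a point from camera to tool coordinates, whose origin is the TCP and whose axes are the tool frame's). Camera axes: x right, y down, z forward; pixel columns grow to the right and rows downward; lengths in m; the calibration is good to about 2 mm. A picture is of the moment at which its call begins: read the wrist's pose just before it.
- env.close_job(): hands the job in, once; it reports no verdict.
The state is a dict: "time_s": time; "q": joint angles; "qvel": joint speeds; "joint_efforts": joint torques, N m; "position": TCP position; "tool_rot": TCP orientation; "ft_force": force on the tool from outside, world axes, zero at the start; "wrist_torque": the same for the moment, N m; "grip_width": finger opening in m.
Only numpy, scipy, OpenCV 4.12 (cv2) and the standard library are available. Lean on these libraries where they do the work, as an engineer would, in place of code of your own. Each camera call takes 0.05 s, during which the arm holds its last target.

## Task

Put the spring-loaded spindle back into the white kitchen-roll holder: its steel sprung end in the tall slot, its black solid end in the round cup opposite, let go so that its own spring holds it between the two cheeks. The cheek with the round cup is set higher or lower and the stop in the slot is set deeper or shallower, so feel for both. Leave the pepper mill, spice jar and salt shaker where they stand.

Things in the scene. Friction and masses are not known exactly. Their poses are not given: they have to be found in the camera images.
- spindle_center (a point): Centre of the spindle's grey barrel, which is where to grip it: rounded-square bar 40 x 40 mm, 130 mm long (250 g in all, mass varies), lying on a flat side at the start, centre 20 mm up. Its own y axis runs along the spindle, from the black solid end (-y) to the steel sprung end (+y); z up at the start. The barrel has a black band near each end
- solid_tip (a point): Tip of the spindle's fixed black nose: 18 mm in diameter, domed (radius 9 mm), standing 14 mm out of the barrel, so 79 mm from the barrel's centre
- sprung_tip (a point): Tip of the spindle's steel plunger: 18 mm in diameter, domed (radius 9 mm), standing 40 mm out of the barrel when free, so 105 mm from the barrel's centre and 184 mm from the solid tip. A spring pushes it out: about 3 N to start moving, 0.3 N more for each mm, 32 mm of travel (about 12.6 N), then a hard stop
- plunger (a joint): How far the plunger is pushed into the barrel, m: 0 free, 0.032 fully in
- holder: The kitchen-roll holder, fixed to the worktop; origin at the centre of its underside. Wooden base 120 x 236 x 10 mm, two white cheeks 100 mm wide (along x) with 150 mm between their inner faces; y points from the round cup to the slot, z up. Cheek tops: 124 mm above the worktop at the slot, 131 to 159 mm at the round cup
- slot_mouth (a point): The slot's seat point, on the inner face of the slotted cheek, 90 mm above the worktop; axes as the holder. The slot is 24 mm wide and runs from 12 mm below this point to 25 mm above it, so that the plunger can enter sloping down. Behind it a dark stop plate is set 8 to 16 mm deep from the inner face, different every time and not measured
- cup_nominal (a point): Middle of the range of the round cup's mouth, on the other cheek's inner face, 90 mm up; axes as the holder. That cheek slides in height: the cup's true centre is 0 to 14 mm above or below this point, not measured (look or feel for it). Cup: blind hole 24 mm in diameter, 12 mm deep towards -y. Spindle passes this cheek sloping down 30 to 35 degrees, pressed shorter than 150 mm + stop depth, then swings level
- spindle: The spindle as a whole; origin at the middle of the barrel's underside, 20 mm below its centre
- pepper_mill: Bystander: the dark wooden pepper mill, 58 mm across and 150 mm tall; origin at the centre of its foot
- spice_jar: Bystander: the glass spice jar with a black lid and green label, 41 mm across and 105 mm tall; origin at the centre of its foot
- salt_shaker: Bystander: the glass salt shaker with a grey top, 44 mm across and 90 mm tall; origin at the centre of its foot
Things that resemble listed ones, but are neither listed nor needed, are in the scene too. What is shaped like the spindle but blue is not meant.

How it is judged (in metres and radians):
At the end, for the whole second after the job is handed in: Solid tip at least 7 mm inside the round cup, sprung tip at least 5 mm inside the slot, each within 6 mm sideways of its point (cup_nominal, slot_mouth); in height within 20 mm of cup_nominal and 6 mm of slot_mouth; spindle at rest (under 20 mm/s) (x of solid_tip in the frame of cup_nominal between -0.006 and 0.006 m and z of solid_tip in the frame of cup_nominal between -0.02 and 0.02 m and x of sprung_tip in the frame of slot_mouth between -0.006 and 0.006 m and z of sprung_tip in the frame of slot_mouth between -0.006 and 0.006 m and y of solid_tip in the frame of cup_nominal below -0.007 m and y of sprung_tip in the frame of slot_mouth above 0.005 m and linear speed of spindle below 0.02 m/s); the robot touches nothing.
It fails at once if the pepper mill is moved by more than 30 mm (distance of pepper_mill from where it was at the start of the episode above 0.03 m).
It fails at once if the spice jar is moved by more than 30 mm (distance of spice_jar from where it was at the start of the episode above 0.03 m).
It fails at once if the salt shaker is moved by more than 30 mm (distance of salt_shaker from where it was at the start of the episode above 0.03 m).
It also fails if it takes over 58 s, if anything falls off the work surface, if the arm or the gripper's body presses on something with over 40 N, if the wrist force passes 120 N, or if a joint passes its speed limit or range.

## Working session

There is one attempt and no reset: what is moved stays moved. The work goes in short steps, Python scripts to look and compute and a tool call to move; the robot and the scene stay as the last step left them, time stands still between calls to the robot, and variables do not carry over. Pictures are saved under pics/ and viewed, and the job is handed in when it is done.

Besides the shell and the picture viewer there is one more tool, called after "Emit:" as name(argument=value, ...) on one line, values as JSON. move_arm: Moves the arm, as the interface text tells. Its arguments: {"type":"object","properties":{"targets":{"type":"array"},"hand":{"type":"number"},"squeeze":{"type":"number"}},"required":["targets"]}

```bash
ls; mkdir -p pics; python3 - <<'E'
from rig import env,get_image
import cv2,numpy as np
s=env.observe();print(s)
for n in ["scene","top","wrist"]:
    d=get_image(n);np.savez('pics/%s0.npz'%n,**d);cv2.imwrite('pics/%s0.png'%n,d["pixels"][:,:,::-1])
    print(n,d["intrinsics"].tolist(),{k:np.round(d[k],4).tolist() for k in d if k in("R","t","mount")})
E
```

```text
pics
{'time_s': 0.0, 'q': array([ 5.95141252e+01,  2.18408221e+01,  7.43856292e+01,  4.64232500e-04,
        8.38586698e+01, -1.23355800e+01]), 'qvel': array([-0.0322825 ,  0.17825547,  0.06431948, -0.02599912,  0.022026  ,
        0.01593659]), 'joint_efforts': array([ 8.16356169e-04, -4.48463881e+01, -2.31276709e+01, -5.48858452e-05,
        4.76699264e-03,  8.24166182e-05]), 'position': array([0.17117905, 0.52237875, 0.2387082 ]), 'tool_rot': array([[ 9.50242255e-01, -7.60648120e-04,  3.11510960e-01],
       [-3.11511719e-01, -1.27617343e-03,  9.50241454e-01],
       [-3.25257365e-04, -9.99998896e-01, -1.44962472e-03]]), 'ft_force': array([ 0.56159946, -0.41161314,  0.07821808]), 'wrist_torque': array([-0.0026689 ,  0.02088628,  0.00280664]), 'grip_width': 0.08552526374836987}
scene [[348.5842398843265, 0.0, 256.08742573900133], [0.0, 348.5842398843265, 187.46988690834993], [0.0, 0.0, 1.0]] {'R': [[0.8448, -0.535, -0.0067], [-0.3068, -0.474, -0.8253], [0.4384, 0.6993, -0.5646]], 't': [-0.6153, 0.1645, 1.1978]}
top [[494.9850989209561, 0.0, 262.75736900878667], [0.0, 494.9850989209561, 192.6555659532638], [0.0, 0.0, 1.0]] {'R': [[-0.3164, -0.9485, -0.0178], [-0.7426, 0.2593, -0.6175], [0.5903, -0.1822, -0.7863]], 't': [0.0088, 0.5463, 1.4946]}
wrist [[290.2525821747125, 0.0, 255.24338550483503], [0.0, 290.2525821747125, 188.86430052412385], [0.0, 0.0, 1.0]] {'mount': [[-0.0005, 0.9642, 0.2652, -0.0682], [-0.0001, -0.2652, 0.9642, -0.1337], [1.0, 0.0005, 0.0002, 0.0012], [0.0, 0.0, 0.0, 1.0]]}
```

View pics/scene0.png

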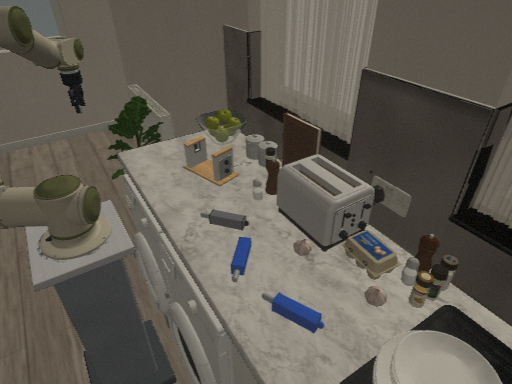

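View pics/top0.png

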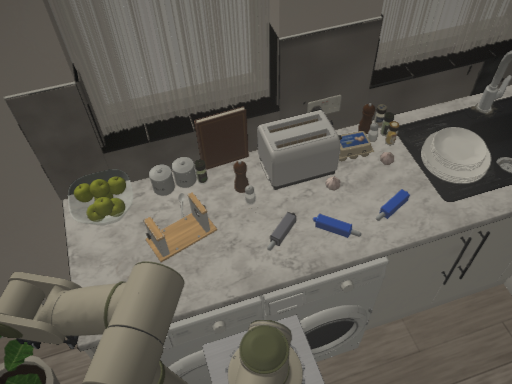

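View pics/wrist0.png

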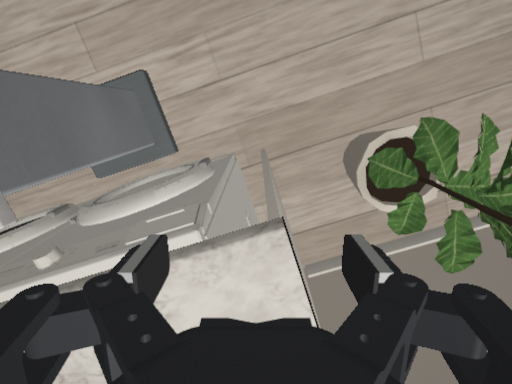

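The scene view shows the grey spindle near (225,219) and the holder near (212,162). In the top view they're near (283,229) and (182,228). I'll zoom in and measure with depth.

```bash
cat > h.py <<'E'
import numpy as np,cv2
def load(n): return dict(np.load('pics/%s.npz'%n))
def cloud(d):
    K=d["intrinsics"];z=d["z_map"];v,u=np.mgrid[0:z.shape[0],0:z.shape[1]]
    c=np.stack([(u-K[0,2])/K[0,0]*z,(v-K[1,2])/K[1,1]*z,z],-1)
    w=(c-d["t"])@d["R"]; w[z==0]=np.nan
    return w
def proj(d,X):
    c=np.atleast_2d(X)@d["R"].T+d["t"];p=c@d["intrinsics"].T
    return p[:,:2]/p[:,2:]
def cropsave(d,u0,v0,u1,v1,f,name):
    im=cv2.resize(d["pixels"][v0:v1,u0:u1,::-1],None,fx=f,fy=f,interpolation=cv2.INTER_CUBIC);cv2.imwrite(name,im)
E
python3 - <<'E'
from h import *
a=load('scene0');b=load('top0')
cropsave(a,170,120,270,240,5,'pics/s_crop.png')
cropsave(b,130,150,310,260,4,'pics/t_crop.png')
W=cloud(a);T=cloud(b)
for n,w,pts in(("s",W,[(225,219),(205,214),(246,222),(190,145),(220,155),(208,165),(272,180),(257,188)]),("t",T,[(283,229),(182,232),(200,200),(155,230),(240,175),(250,195),(250,240)])):
    for u,v in pts: print(n,u,v,np.round(w[v,u],3))
E
```

```text
s 225 219 [ 0.449 -0.241  0.039]
s 205 214 [ 0.409 -0.163  0.026]
s 246 222 [ 0.509 -0.282  0.027]
s 190 145 [0.516 0.191 0.118]
s 220 155 [0.579 0.035 0.123]
s 208 165 [0.579 0.166 0.011]
s 272 180 [ 0.701 -0.16   0.066]
s 257 188 [ 0.628 -0.166  0.059]
t 283 229 [ 0.452 -0.219  0.039]
t 182 232 [0.582 0.127 0.005]
t 200 200 [ 0.71   0.028 -0.004]
t 155 230 [0.537 0.212 0.124]
t 240 175 [ 0.695 -0.135  0.099]
t 250 195 [ 0.625 -0.15   0.056]
t 250 240 [ 0.467 -0.098  0.005]
```

View pics/s_crop.png

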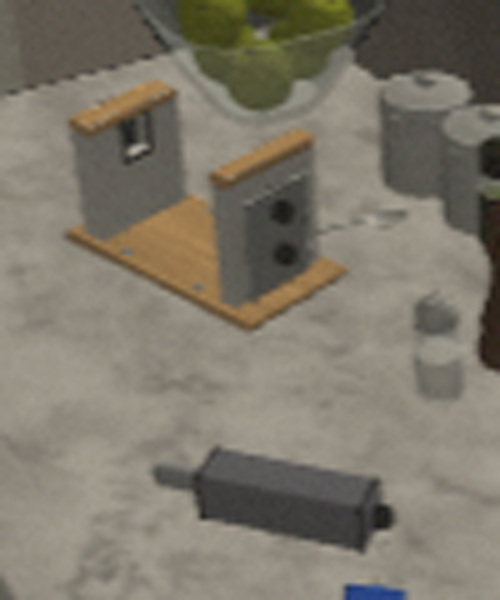

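View pics/t_crop.png

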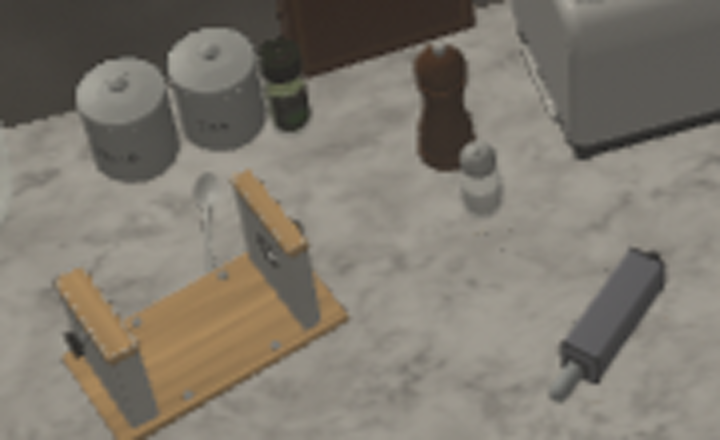

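```bash
python3 - <<'E'
from h import *
a=load('scene0');b=load('top0')
for n,d in(("s",a),("t",b)):
    w=cloud(d);im=d["pixels"];hsv=cv2.cvtColor(im,cv2.COLOR_RGB2HSV)
    x,y,z=w[...,0],w[...,1],w[...,2]
    reg=(x>.42)&(x<.72)&(y>-.02)&(y<.28)
    wood=reg&(hsv[...,1]>90)&(hsv[...,0]<25)&(hsv[...,0]>8)
    # surface height near
    tab=(x>.45)&(x<.6)&(y>-.15)&(y<-.02)&(z<.02);print(n,'table z',np.nanmedian(z[tab]))
    for nm,m in(("slottop",wood&(z>.1)&(y>.12)),("cuptop",wood&(z>.1)&(y<.12)),("base",wood&(z<.03))):
        P=w[m];
        print(n,nm,len(P),'z',np.round(np.percentile(P[:,2],[10,50,90]),4))
        r=cv2.minAreaRect((P[:,:2]*1000).astype(np.float32));print('   rect',np.round(r[0],1),np.round(r[1],1),round(r[2],1))
    for nm,m in(("spin",(x>.35)&(x<.6)&(y>-.34)&(y<-.1)&(z>.012)&(z<.06)&(hsv[...,1]<90)),("spintop",(x>.35)&(x<.6)&(y>-.34)&(y<-.1)&(z>.034)&(z<.06)&(hsv[...,1]<90))):
        P=w[m];print(n,nm,len(P),np.round(np.percentile(P[:,2],[10,50,90]),4))
        r=cv2.minAreaRect((P[:,:2]*1000).astype(np.float32));print('   rect',np.round(r[0],1),np.round(r[1],1),round(r[2],1))
E
```

```text
s table z 2.07743938818614e-05
s slottop 93 z [0.1176 0.1233 0.1258]
   rect [544.  210.6] [96.6 35.8] 14.3
s cuptop 87 z [0.1296 0.1334 0.1354]
   rect [596.3  44. ] [100.1  25.7] 17.0
s base 450 z [0.0067 0.0096 0.012 ]
   rect [571.9 124.7] [120.5 233.7] 16.6
s spin 517 [0.0187 0.0363 0.041 ]
   rect [ 456.1 -219.8] [ 41.  178.6] 40.1
s spintop 285 [0.0364 0.0398 0.0418]
   rect [ 464.  -228.3] [ 40.2 129.6] 40.4
t table z -0.0004976259350387951
t slottop 170 z [0.1196 0.1238 0.1278]
   rect [545.1 222.9] [102.1  44.3] 10.1
t cuptop 114 z [0.1288 0.1333 0.1378]
   rect [597.1  50.9] [104.9  18.6] 16.3
t base 1187 z [0.0046 0.0095 0.0143]
   rect [573.  131.8] [122.5 232. ] 18.3
t spin 458 [0.023  0.0362 0.0427]
   rect [ 467.9 -225.3] [ 43.1 210.4] 38.9
t spintop 280 [0.0353 0.0393 0.0437]
   rect [ 453.8 -209.3] [ 40.1 167.8] 39.6
```

```bash
cat >> h.py <<'E'
from scipy.spatial.transform import Rotation as Ro
import json
def frame(ax,pitch=0):
    """ax: unit horizontal direction of spindle +y (sprung); pitch: sprung end down by deg. returns tool R: tool x=-spindle y, y approach, z jaws"""
    ax=np.array([ax[0],ax[1],0.])/np.hypot(ax[0],ax[1]); p=np.radians(pitch)
    s=np.cos(p)*ax+np.array([0,0,-np.sin(p)])
    z=np.array([ax[1],-ax[0],0])
    x=-s; y=np.cross(z,x)
    return np.stack([x,y,z],1)
def plan(p0,R0,p1,R1,n):
    rv=Ro.from_matrix(R0.T@R1).as_rotvec();out=[];P,R=p0.copy(),R0.copy()
    for i in range(n):
        pn=p0+(p1-p0)*(i+1)/n; Rn=R0@Ro.from_rotvec(rv*(i+1)/n).as_matrix()
        sh=np.round(R.T@(pn-P)*1000,1); t=np.round(Ro.from_matrix(R.T@Rn).as_rotvec(),3)
        P=P+R@sh/1000; R=R@Ro.from_rotvec(t).as_matrix()
        out+= (sh+0.).tolist()+(t+0.).tolist()
    for i in range(0,n,5): print(json.dumps(out[i*6:(i+5)*6]))
E
python3 - <<'E'
from h import *
from rig import env
s=env.observe()
a=np.radians(17.4)
plan(s['position'],s['tool_rot'],np.array([.56,.10,.30]),frame((-np.sin(a),np.cos(a))),10)
E
```

```text
[50.1, -6.1, -28.0, 0.0, 0.095, 0.0, 52.5, -6.1, -23.2, 0.0, 0.095, 0.0, 54.5, -6.1, -18.1, 0.0, 0.095, 0.0, 56.0, -6.1, -12.8, 0.0, 0.095, 0.0, 56.9, -6.1, -7.4, 0.001, 0.095, 0.0]
[57.4, -6.1, -2.0, 0.0, 0.095, 0.0, 57.3, -6.1, 3.4, 0.0, 0.095, 0.0, 56.7, -6.1, 8.8, 0.0, 0.095, 0.0, 55.7, -6.1, 14.3, 0.0, 0.095, 0.0, 54.0, -6.1, 19.4, 0.0, 0.095, 0.0]
```

Emit:
move_arm(targets=[50, -6, -28, 0, 0.095, 0, 52, -6, -23, 0, 0.095, 0, 54, -6, -18, 0, 0.095, 0, 56, -6, -13, 0, 0.095, 0, 57, -6, -7, 0, 0.095, 0], hand=1)

```text
time_s: 0.78
position: [0.366, 0.3107, 0.2694]
tool_rot: [[0.7, -0.0, 0.714], [-0.714, -0.0, 0.7], [-0.0, -1.0, -0.0]]
ft_force: [0.4, -0.1, 0.2]
grip_width: 0.0852
```

Emit:
move_arm(targets=[57, -6, -2, 0, 0.095, 0, 57, -6, 3, 0, 0.095, 0, 57, -6, 9, 0, 0.095, 0, 56, -6, 14, 0, 0.095, 0, 54, -6, 19, 0, 0.095, 0])

```text
time_s: 1.4
position: [0.5595, 0.0989, 0.2993]
tool_rot: [[0.296, -0.0, 0.955], [-0.955, 0.0, 0.296], [-0.0, -1.0, -0.0]]
ft_force: [0.3, 0.4, -0.4]
grip_width: 0.0854
```

```bash
cat >> h.py <<'E'
def wcam(d,s):
    M=d["mount"];Rt,pt=s['tool_rot'],s['position']
    Rc=Rt@M[:3,:3];pc=Rt@M[:3,3]+pt
    d=dict(d);d["R"]=Rc.T;d["t"]=-Rc.T@pc;return d
def snap(name,cam="wrist"):
    from rig import env,get_image
    s=env.observe();d=get_image(cam)
    if cam=="wrist": d=wcam(d,s)
    np.savez('pics/%s.npz'%name,**d);cv2.imwrite('pics/%s.png'%name,d["pixels"][:,:,::-1]);return s,d
E
python3 - <<'E'
from h import *
s,d=snap('w1');print(s['time_s'],s['position'],s['q'],s['qvel'].max(),s['tool_rot'].round(3).tolist())
E
```

```text
1.4 [0.55954524 0.09889974 0.29934707] [-1.91357771e+00  2.17786219e+01  6.45004493e+01  6.65885942e-03
  9.37415326e+01 -1.91403148e+01] 23.30587237698603 [[0.296, -0.0, 0.955], [-0.955, 0.0, 0.296], [-0.0, -1.0, -0.0]]
```

View pics/w1.png

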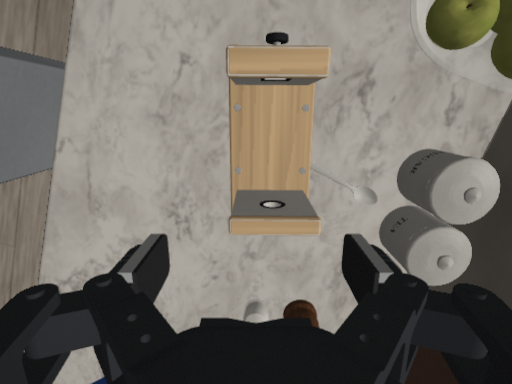

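Wrist view: the slot cheek is at the top, rows 45-85. The cup cheek is at the bottom, with the cup mouth at about (272,204). The gripper is aligned with the holder to within about 1°. I'll take a still picture and measure edges on planes.

```bash
python3 - <<'E'
from h import *
s,d=snap('w2');print(s['time_s'],s['position'],abs(s['qvel']).max())
s,d=snap('w3');print(s['time_s'],s['position'],abs(s['qvel']).max())
cropsave(d,215,20,345,250,3,'pics/w3c.png')
w=cloud(d)
for u,v in [(278,60),(272,95),(272,130),(275,227),(250,212),(272,204),(300,205),(150,100)]: print(u,v,w[v,u].round(4))
E
```

```text
1.45 [0.56334451 0.09395129 0.29894124] 5.959668716657675
1.5 [0.56132635 0.09651485 0.298446  ] 4.665245511486861
278 60 [0.5488 0.2131 0.1225]
272 95 [0.5577 0.1867 0.008 ]
272 130 [0.5724 0.1411 0.0082]
275 227 [0.5986 0.0483 0.1343]
250 212 [0.5688 0.0507 0.1163]
272 204 [0.5978 0.0523 0.0662]
300 205 [0.6272 0.069  0.0922]
150 100 [ 0.3931  0.1296 -0.0023]
```

View pics/w3c.png

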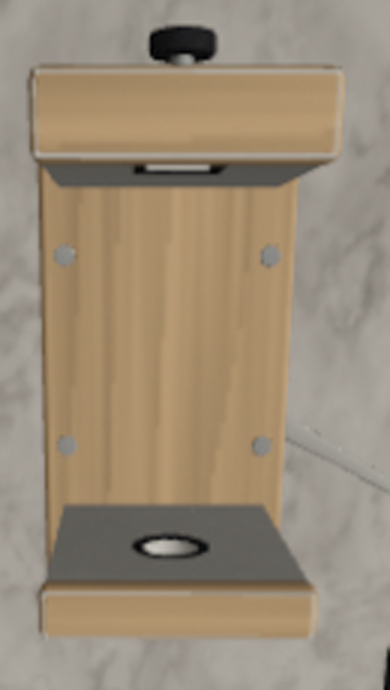

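Emit:
move_arm(targets=[0, 0, 0, 0, 0, 0, 0, 0, 0, 0, 0, 0, 0, 0, 0, 0, 0, 0, 0, 0, 0, 0, 0, 0, 0, 0, 0, 0, 0, 0])

```text
time_s: 2.17
position: [0.5584, 0.1007, 0.2994]
tool_rot: [[0.3, 0.0, 0.954], [-0.954, -0.0, 0.3], [0.0, -1.0, 0.0]]
ft_force: [0.3, -0.6, -1.1]
grip_width: 0.0856
```

```bash
cat >> h.py <<'E'
def ray(d,uv):
    K=d["intrinsics"];c=np.array([(uv[0]-K[0,2])/K[0,0],(uv[1]-K[1,2])/K[1,1],1.]);return -d["R"].T@d["t"],d["R"].T@c
def onz(d,uv,z):
    o,r=ray(d,uv);return o+r*(z-o[2])/r[2]
def onplane(d,uv,p,n):
    o,r=ray(d,uv);return o+r*(np.dot(p-o,n)/np.dot(r,n))
E
python3 - <<'E'
from h import *
s,d=snap('w4');print(s['time_s'],s['position'],abs(s['qvel']).max(),s['ft_force'])
im=d["pixels"];hsv=cv2.cvtColor(im,cv2.COLOR_RGB2HSV);w=cloud(d)
wood=((hsv[...,1]>60)&(hsv[...,0]<25)&(hsv[...,0]>8))
tot=wood&(w[...,2]>.09)
tot[:, :200]=0;tot[:,350:]=0;tot[250:]=0
R={}
for nm,sl,zs in(("slot",slice(0,140),[.124]),("cup",slice(140,250),[.131,.134,.137])):
    m=np.zeros_like(tot);m[sl]=tot[sl]
    m=cv2.morphologyEx(m.astype(np.uint8),cv2.MORPH_OPEN,np.ones((3,3)))
    print(nm,'depth z',np.round(np.percentile(w[m>0][:,2],[10,50,90]),4))
    v,u=np.nonzero(m);print('bbox',u.min(),u.max(),v.min(),v.max())
    for z in zs:
        c=np.stack([u,v],1).astype(np.float32)
        P=np.array([onz(d,p,z)[:2] for p in c])*1000
        r=cv2.minAreaRect(P.astype(np.float32));print(z,np.round(r[0],1),np.round(r[1],1),round(r[2],1))
E
```

```text
2.175 [0.55843708 0.10070792 0.29938431] 0.15312582082263096 [ 0.27950908 -0.59308892 -1.08597937]
slot depth z [0.1224 0.1235 0.1244]
bbox 230 330 50 76
0.124 [547.7 215. ] [98.5 23.8] 16.5
cup depth z [0.1306 0.133  0.134 ]
bbox 230 319 217 236
0.131 [596.5  51.4] [99.7 22.7] 16.5
0.134 [595.9  52.5] [98.7 22.5] 16.5
0.137 [595.3  53.6] [97.7 22.3] 16.5
```

```bash
python3 - <<'E'
from h import *
d=load('w4');cropsave(d,225,40,335,110,7,'pics/w4s.png');cropsave(d,225,175,335,245,7,'pics/w4c.png')
a=np.radians(16.5);ax=np.array([-np.sin(a),np.cos(a),0]);hx=np.array([np.cos(a),np.sin(a),0])
mid=np.array([.5718,.1338,0])
g=cv2.cvtColor(d["pixels"],cv2.COLOR_RGB2GRAY)
# project predictions
for nm,X in(("cup",mid-.075*ax+[0,0,.079]),("cup85",mid-.075*ax+[0,0,.085]),("cuptopedge",mid-.075*ax+[0,0,.134]),("slotsill",mid+.075*ax+[0,0,.078]),("slottopend",mid+.075*ax+[0,0,.115])):
    print(nm,proj(d,X).round(1))
# base rect
hsv=cv2.cvtColor(d["pixels"],cv2.COLOR_RGB2HSV);w=cloud(d)
wood=((hsv[...,1]>60)&(hsv[...,0]<25)&(hsv[...,0]>8))&(w[...,2]<.03)
wood[:,:215]=0;wood[:,340:]=0;wood[240:]=0;wood[:50]=0
for v in range(95,185,15):
    u=np.nonzero(wood[v])[0];A,B=onz(d,(u.min()-.5,v),.01),onz(d,(u.max()+.5,v),.01)
    m=(A+B)/2-mid; print(v,u.min(),u.max(),'width',round(np.linalg.norm((B-A)[:2])*1000,1),'mid offset along hx',round(m@hx*1000,1))
E
```

```text
cup [[272.1 202.9]]
cup85 [[272.4 204.4]]
cuptopedge [[274.9 218.6]]
slotsill [[276.3  78.4]]
slottopend [[278.8  74.8]]
95 230 314 width 118.0 mid offset along hx -0.7
110 230 313 width 118.1 mid offset along hx -0.7
125 230 312 width 118.3 mid offset along hx -0.8
140 230 311 width 118.5 mid offset along hx -0.8
155 231 310 width 117.2 mid offset along hx -0.2
170 231 309 width 117.3 mid offset along hx -0.2
```

View pics/w4c.png

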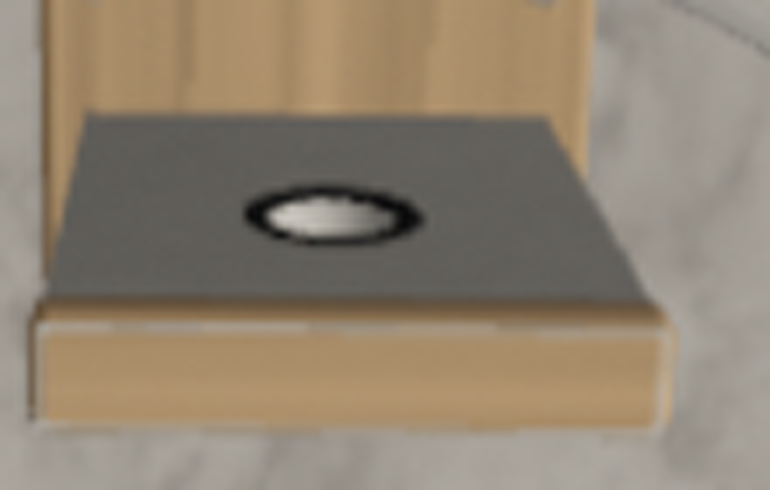

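View pics/w4s.png

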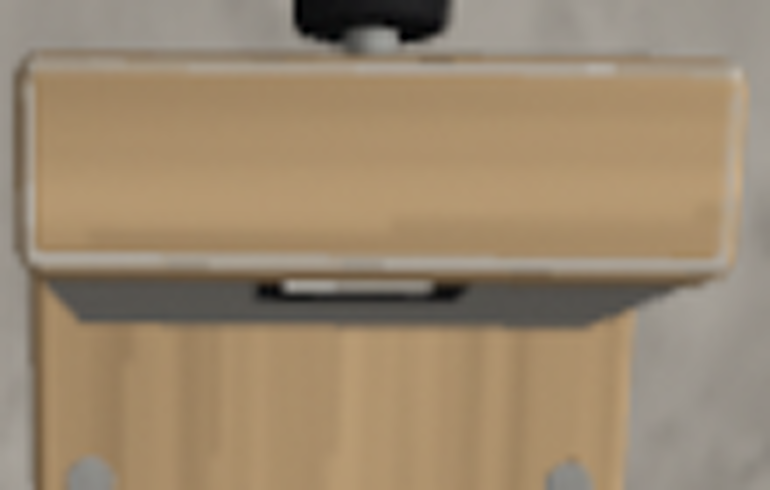

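```bash
python3 - <<'E'
from h import *
d=load('w4')
a=np.radians(16.5);ax=np.array([-np.sin(a),np.cos(a),0]);hx=np.array([np.cos(a),np.sin(a),0])
mid=np.array([.5718,.1338,0])
f=lambda cx,cy,v0:(225+(cx+.5)/7-.5,v0+(cy+.5)/7-.5)
for nm,uv,z in(("cup face foot",f(320,113,175),.01),("slot face foot L",f(85,322,40),.01),("slot face foot R",f(590,326,40),.01),("captop out L",f(35,425,175),.134),("captop out R",f(668,425,175),.134),("cap in",f(340,322,175),.134),("slot cap out",f(380,66,40),.124),("slot cap in",f(380,262,40),.124),("slotcap L",f(25,160,40),.124),("slotcap R",f(742,160,40),.124)):
    X=onz(d,uv,z)-mid;print(nm,np.round(uv,1),'along hx %.1f ax %.1f'%(X@hx*1e3,X@ax*1e3))
for o in(-.0762,-.075,-.074):
    X=onplane(d,f(335,215,175),mid+o*ax,ax);print(o,X.round(4),((X-mid)@hx*1e3).round(1))
# slot left/right edges (mouth): crop 258..462 at row ~292
for o in(.075,):
    for cx in(258,465): X=onplane(d,f(cx,290,40),mid+o*ax,ax);print(X.round(4),((X-mid)@hx*1e3).round(1))
E
```

```text
cup face foot [270.3 190.7] along hx 1.2 ax -78.2
slot face foot L [236.7  85.6] along hx -49.6 ax 71.4
slot face foot R [308.9  86.1] along hx 49.7 ax 72.3
captop out L [229.6 235.3] along hx -49.9 ax -95.8
captop out R [320.  235.3] along hx 51.1 ax -94.1
cap in [273.1 220.6] along hx -1.8 ax -77.4
slot cap out [278.9  49. ] along hx -1.5 ax 97.6
slot cap in [278.9  77. ] along hx -0.5 ax 72.0
slotcap L [228.1  62.4] along hx -51.0 ax 84.6
slotcap R [330.6  62.4] along hx 50.0 ax 86.3
-0.0762 [0.5936 0.0608 0.0848] 0.1
-0.075 [0.593  0.0619 0.0884] -0.1
-0.074 [0.5925 0.0628 0.0914] -0.3
[0.5348 0.2011 0.0432] -16.3
[0.5699 0.2115 0.0502] 20.2
```

```bash
python3 - <<'E'
from h import *
from rig import env
s=env.observe()
a=np.radians(40.)
plan(s['position'],s['tool_rot'],np.array([.459,-.219,.24]),frame((-np.sin(a),np.cos(a))),10)
E
```

```text
[27.5, 5.9, -19.1, 0.0, -0.039, 0.0, 26.8, 6.0, -20.1, 0.0, -0.04, 0.0, 25.9, 5.9, -21.2, 0.0, -0.039, 0.0, 25.1, 5.9, -22.1, 0.0, -0.04, 0.0, 24.2, 6.0, -23.2, 0.0, -0.039, 0.0]
[23.2, 5.9, -24.1, 0.0, -0.039, 0.0, 22.3, 5.9, -25.0, 0.0, -0.04, 0.0, 21.3, 6.0, -25.8, 0.0, -0.039, 0.0, 20.2, 5.9, -26.7, 0.0, -0.04, 0.0, 19.2, 6.0, -27.4, 0.0, -0.039, 0.0]
```

Emit:
move_arm(targets=[34, 7, -24, 0, -0.05, 0, 34, 7, -26, 0, -0.05, 0, 33, 7, -28, 0, -0.05, 0, 32, 7, -29, 0, -0.05, 0, 30, 8, -30, 0, -0.05, 0])

```text
time_s: 2.85
position: [0.4961, -0.1049, 0.2633]
tool_rot: [[0.527, 0.0, 0.85], [-0.85, -0.0, 0.527], [0.0, -1.0, 0.0]]
ft_force: [-0.1, -0.7, 0.1]
grip_width: 0.0852
```

Emit:
move_arm(targets=[30, 8, -32, 0, -0.05, 0, 24, 8, -30, 0, -0.05, 0, 14, 5, -24, 0, -0.045, 0, 5, 3, -12, 0, 0, 0, 0, 0, 0, 0, 0, 0])

```text
time_s: 3.48
position: [0.4575, -0.22, 0.2393]
tool_rot: [[0.642, -0.0, 0.767], [-0.767, 0.0, 0.642], [-0.0, -1.0, 0.0]]
ft_force: [0.8, 0.3, -0.5]
grip_width: 0.086
```

```bash
python3 - <<'E'
from h import *
s,d=snap('w5');print(s['time_s'],s['position'],abs(s['qvel']).max(),s['tool_rot'].round(3).tolist())
E
```

```text
3.475 [ 0.45750537 -0.22004651  0.23926946] 1.6564244713018652 [[0.642, -0.0, 0.767], [-0.767, 0.0, 0.642], [-0.0, -1.0, 0.0]]
```

View pics/w5.png

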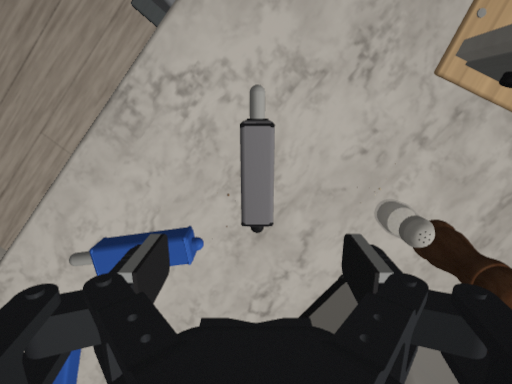

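The spindle is nearly vertical in the wrist view, with the sprung tip at (258,85), the nose at (257,231) and the barrel over rows 120-226. The blue decoy is at lower left.

```bash
python3 - <<'E'
from h import *
from rig import env
s=env.observe();d=load('w5')
im=d["pixels"];hsv=cv2.cvtColor(im,cv2.COLOR_RGB2HSV);w=cloud(d)
m=(w[...,2]>.008)&(w[...,2]<.06)&(hsv[...,1]<80);m[:,:225]=0;m[:,290:]=0;m[:70]=0;m[240:]=0
v,u=np.nonzero(m);print('bbox',u.min(),u.max(),v.min(),v.max())
t=m&(w[...,2]>.035);v,u=np.nonzero(t)
P=np.array([onz(d,p,.04)[:2] for p in zip(u,v)])*1000
r=cv2.minAreaRect(P.astype(np.float32));print(np.round(r[0],1),np.round(r[1],1),r[2],np.median(w[t][:,2]))
vx=cv2.fitLine(P.astype(np.float32),cv2.DIST_L2,0,.01,.01).ravel();print(vx, 'yaw',np.degrees(np.arctan2(-vx[0],vx[1])))
A=onz(d,(257.7,85),.022);B=onz(d,(257.5,231),.02)
print('tips',A.round(4),B.round(4),np.linalg.norm(A-B),'axis yaw',np.degrees(np.arctan2(-(A-B)[0],(A-B)[1])),'centre from tips',(B+(A-B)*79/184).round(4))
T=s['tool_rot'];p=s['position']
for nm,uv in(("bluenose",(203,244)),("bluecorner",(195,262)),("salt",(405,220))):
    X=onz(d,uv,.03);print(nm,X.round(3),((X-p)@T*1000).round(0))
E
```

```text
bbox 240 274 84 232
[ 463.8 -223.4] [ 39.3 124.8] 39.980899810791016 0.038662617334176114
[   0.6432788    -0.76563203  461.9937     -221.37752   ] yaw -139.96324
tips [ 0.3989 -0.145   0.022 ] [ 0.5152 -0.2835  0.02  ] 0.18093091319244484 axis yaw 40.025473111133905 centre from tips [ 0.4653 -0.2241  0.0209]
bluenose [ 0.47  -0.339  0.03 ] [100. 209. -68.]
bluecorner [ 0.478 -0.367  0.03 ] [126. 209. -80.]
salt [ 0.645 -0.149  0.03 ] [ 67. 210. 189.]
```

Emit:
move_arm(targets=[3, 34, 1, 0, 0, 0, 3, 35, 1, 0, 0, 0, 1, 35, 0.6, 0, 0, 0, 0, 35, 0, 0, 0, 0, 0, 30, 0, 0, 0, 0], hand=1)

```text
time_s: 4.15
position: [0.4647, -0.2225, 0.0695]
tool_rot: [[0.644, 0.0, 0.765], [-0.765, 0.0, 0.644], [0.0, -1.0, 0.0]]
ft_force: [0.4, 0.4, -0.1]
grip_width: 0.0855
```

Emit:
move_arm(targets=[0, 20, 0, 0, 0, 0, 0, 16, 0, 0, 0, 0, 0, 13, 0, 0, 0, 0, 0, 9, 0, 0, 0, 0, 0, 0, 0, 0, 0, 0])

```text
time_s: 4.78
position: [0.4642, -0.2234, 0.012]
tool_rot: [[0.644, -0.0, 0.765], [-0.765, 0.0, 0.644], [-0.001, -1.0, -0.0]]
ft_force: [-0.4, -0.5, 0.3]
grip_width: 0.0854
```

```bash
python3 - <<'E'
from h import *
s,d=snap('w6');print(s['time_s'],s['position'],abs(s['qvel']).max(),s['ft_force'])
E
```

```text
4.775 [ 0.46417118 -0.22338147  0.01204998] 0.9526652487381594 [-0.40553278 -0.45129585  0.29793687]
```

View pics/w6.png

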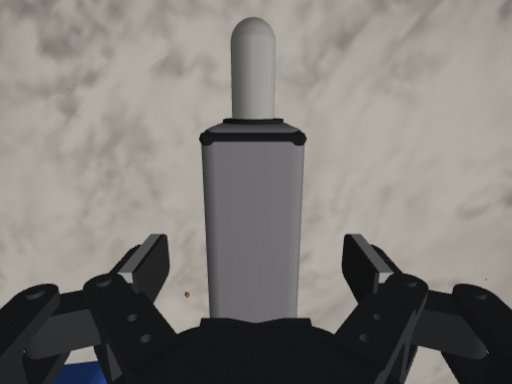

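The barrel is centred between the pads, with the sprung end up in the picture and the barrel edge at row 138. Closing now.

Emit:
move_arm(targets=[0, 0, 0, 0, 0, 0, 0, 0, 0, 0, 0, 0, 0, 0, 0, 0, 0, 0, 0, 0, 0, 0, 0, 0, 0, 0, 0, 0, 0, 0], hand=-1, squeeze=90)

```text
time_s: 5.45
position: [0.4644, -0.2239, 0.0129]
tool_rot: [[0.643, 0.001, 0.766], [-0.766, -0.001, 0.643], [0.001, -1.0, 0.0]]
ft_force: [0.5, -0.2, 5.5]
grip_width: 0.0389
```

Emit:
move_arm(targets=[0, 0, 0, 0, 0, 0, 0, -5, 0, 0, 0, 0, 0, -15, 0, 0, 0, 0, 0, -20, 0, 0, 0, 0, 0, -20, 0, 0, 0, 0])

```text
time_s: 6.08
position: [0.4641, -0.2236, 0.0737]
tool_rot: [[0.643, 0.0, 0.765], [-0.765, -0.0, 0.643], [0.0, -1.0, 0.0]]
ft_force: [-0.9, -0.4, -1.8]
grip_width: 0.0389
```

```bash
python3 - <<'E'
from h import *
s,d=snap('w7');print(s['time_s'],s['position'],abs(s['qvel']).max(),s['ft_force'],s['grip_width'])
# longitudinal: sprung tip in tool frame
for uv,y in [((255,17),-.008),((254,138),-.028)]:
    T=s['tool_rot'];X=onplane(d,uv,s['position']+T[:,1]*y,T[:,1]);print(((X-s['position'])@T*1000).round(1))
E
```

```text
6.075 [ 0.46411229 -0.22363635  0.07372446] 23.248861826129904 [-0.94819272 -0.40533529 -1.7894114 ] 0.03890436080774975
[-102.9   -8.     0.4]
[-58.6 -28.    0.1]
```

View pics/w7.png

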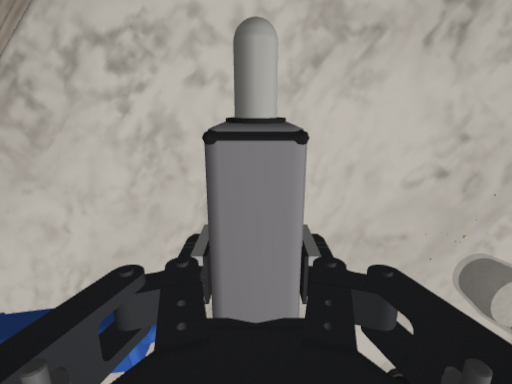

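```bash
cat >> h.py <<'E'
A0=np.radians(16.9);AX=np.array([-np.sin(A0),np.cos(A0),0]);HX=np.array([np.cos(A0),np.sin(A0),0])
MID=np.array([.5727,.1307,0]);Z=np.array([0,0,1.])
BC=np.array([.001,-.0075,0.])  # barrel centre in tool frame
def pose(th,solid_g,zs,dc=None,zsolid=None):
    """th deg; solid dome extreme solid_g m clear of cup face (neg = inside cup); zs height of sprung dome centre at depth ~3mm inside face. or zsolid: solid dome centre height"""
    R=frame(AX,th);s=-R[:,0]
    Sd=MID-AX*(.075-.009-solid_g)   # solid dome centre (horizontal)
    if zsolid is None:
        run=.075+.003+.075-.009-solid_g
        zsolid=zs+run*np.tan(np.radians(th))
    Sd=Sd+Z*zsolid
    c=Sd+s*.070
    return c-R@BC,R,c
E
python3 - <<'E'
from h import *
from rig import env
s=env.observe()
for th,g in((32,.002),(20,.002),(10,.002),(4,.002)):
    p,R,c=pose(th,g,.092);sd=c-(-R[:,0])*.07
    L=(153-9-g*1e3)/np.cos(np.radians(th)); 
    print(th,'tcp',p.round(4),'c',c.round(4),'solid z',sd[2].round(4),'comp for d=12:',round(166-L,1))
p,R,c=pose(32,.002,.094);p0=p+R[:,0]*.12
print(p0)
plan(s['position'],s['tool_rot'],p0,R,15)
E
```

```text
32 tcp [0.575  0.1233 0.1367] c [0.574  0.1263 0.1436] solid z 0.1807 comp for d=12: -1.4
20 tcp [0.5727 0.1308 0.1124] c [0.5722 0.1324 0.1197] solid z 0.1437 comp for d=12: 14.9
10 tcp [0.5714 0.1351 0.0973] c [0.5713 0.1354 0.1049] solid z 0.117 comp for d=12: 21.8
4 tcp [0.5709 0.1367 0.0895] c [0.571  0.1363 0.097 ] solid z 0.1019 comp for d=12: 23.7
[0.60454025 0.0259014  0.20233713]
[-6.7, -8.4, 17.9, -0.008, 0.026, -0.036, -6.9, -8.9, 17.6, -0.007, 0.026, -0.037, -7.1, -9.2, 17.3, -0.008, 0.027, -0.036, -7.1, -9.6, 17.1, -0.008, 0.026, -0.037, -7.2, -9.9, 16.9, -0.007, 0.026, -0.036]
[-7.3, -10.4, 16.6, -0.008, 0.026, -0.037, -7.3, -10.8, 16.3, -0.007, 0.026, -0.036, -7.4, -11.2, 16.0, -0.008, 0.027, -0.037, -7.3, -11.5, 15.7, -0.008, 0.026, -0.036, -7.4, -12.0, 15.5, -0.007, 0.026, -0.036]
[-7.3, -12.3, 15.2, -0.008, 0.026, -0.037, -7.2, -12.7, 14.9, -0.008, 0.026, -0.036, -7.2, -13.0, 14.6, -0.007, 0.027, -0.037, -7.0, -13.5, 14.3, -0.008, 0.026, -0.036, -7.0, -13.8, 14.0, -0.008, 0.026, -0.037]
```

```bash
python3 - <<'E'
from h import *
from rig import env
s=env.observe()
p,R,c=pose(32,.002,.094);p0=p+R[:,0]*.12
q=Ro.from_matrix(s['tool_rot'].T@R).as_rotvec()
R1=s['tool_rot']@Ro.from_rotvec(q*.35).as_matrix();p1=np.array([.47,-.21,.215])
print(s['position']);plan(s['position'],s['tool_rot'],p1,R1,5);plan(p1,R1,p0,R,10)
E
```

```text
[ 0.46505398 -0.22429459  0.07604169]
[-1.4, -27.8, 2.6, -0.008, 0.028, -0.038, -0.5, -27.8, 2.4, -0.008, 0.027, -0.039, 0.6, -27.9, 2.1, -0.008, 0.028, -0.038, 1.6, -27.9, 2.0, -0.008, 0.027, -0.038, 2.6, -27.7, 1.8, -0.008, 0.028, -0.038]
[-12.8, -1.9, 23.9, -0.007, 0.026, -0.036, -13.3, -2.5, 23.6, -0.008, 0.025, -0.035, -13.7, -3.2, 23.2, -0.007, 0.026, -0.036, -14.3, -3.8, 22.9, -0.008, 0.025, -0.035, -14.7, -4.5, 22.4, -0.007, 0.026, -0.036]
[-15.0, -5.3, 22.0, -0.008, 0.025, -0.035, -15.5, -5.9, 21.6, -0.007, 0.026, -0.036, -15.7, -6.6, 21.1, -0.008, 0.025, -0.035, -16.0, -7.4, 20.7, -0.007, 0.026, -0.036, -16.3, -8.1, 20.2, -0.007, 0.025, -0.035]
```

Emit:
move_arm(targets=[-1.4, -27.8, 2.6, -0.008, 0.028, -0.038, -0.5, -27.8, 2.4, -0.008, 0.027, -0.039, 0.6, -27.9, 2.1, -0.008, 0.028, -0.038, 1.6, -27.9, 2, -0.008, 0.027, -0.038, 2.6, -27.7, 1.8, -0.008, 0.028, -0.038])

```text
time_s: 6.75
position: [0.4693, -0.2094, 0.2123]
tool_rot: [[0.523, 0.08, 0.849], [-0.83, -0.178, 0.528], [0.193, -0.981, -0.026]]
ft_force: [0.5, -0.7, -2.4]
grip_width: 0.0388
```

Emit:
move_arm(targets=[-12.8, -1.9, 23.9, -0.007, 0.026, -0.036, -13.3, -2.5, 23.6, -0.008, 0.025, -0.035, -13.7, -3.2, 23.2, -0.007, 0.026, -0.036, -14.3, -3.8, 22.9, -0.008, 0.025, -0.035, -14.7, -4.5, 22.4, -0.007, 0.026, -0.036])

```text
time_s: 7.38
position: [0.537, -0.0909, 0.2051]
tool_rot: [[0.391, 0.129, 0.911], [-0.844, -0.345, 0.411], [0.367, -0.93, -0.026]]
ft_force: [0.8, 0.1, -2.0]
grip_width: 0.0389
```

Emit:
move_arm(targets=[-15, -5.3, 22, -0.008, 0.025, -0.035, -15.5, -5.9, 21.6, -0.007, 0.026, -0.036, -15.7, -6.6, 21.1, -0.008, 0.025, -0.035, -16, -7.4, 20.7, -0.007, 0.026, -0.036, -16.3, -8.1, 20.2, -0.007, 0.025, -0.035])

```text
time_s: 8.0
position: [0.6043, 0.027, 0.1989]
tool_rot: [[0.247, 0.151, 0.957], [-0.813, -0.505, 0.29], [0.527, -0.85, -0.002]]
ft_force: [0.6, -0.3, -1.5]
grip_width: 0.0391
```

Emit:
move_arm(targets=[0, 0, 0, 0, 0, 0, 0, 0, 0, 0, 0, 0, 0, 0, 0, 0, 0, 0, 0, 0, 0, 0, 0, 0, 0, 0, 0, 0, 0, 0])

```text
time_s: 8.62
position: [0.6041, 0.0257, 0.1991]
tool_rot: [[0.248, 0.151, 0.957], [-0.813, -0.504, 0.29], [0.526, -0.85, -0.002]]
ft_force: [0.5, 0.1, -1.8]
grip_width: 0.0391
```

```bash
python3 - <<'E'
from h import *
from rig import env
s,d=snap('w8');print(s['time_s'],s['position'],abs(s['qvel']).max(),s['ft_force'],s['q'].round(1))
snap('sc8','scene');snap('t8','top')
d=load('sc8');cropsave(d,150,90,290,230,4,'pics/sc8c.png')
d=load('t8');cropsave(d,130,140,290,270,4,'pics/t8c.png')
p,R,c=pose(32,.002,.094);p0=p+R[:,0]*.12
print(Ro.from_matrix(s['tool_rot'].T@R).as_rotvec().round(4),(s['tool_rot'].T@(p0-s['position'])*1000).round(1))
E
```

```text
8.625 [0.60410111 0.02568798 0.19908951] 0.2392321014832713 [ 0.52480347  0.14996956 -1.76550867] [  3.4  29.1  75.6 -32.9  70.6  -3.6]
[ 0.0021  0.0007 -0.0044] [ 1.6 -2.8  0.5]
```

View pics/w8.png

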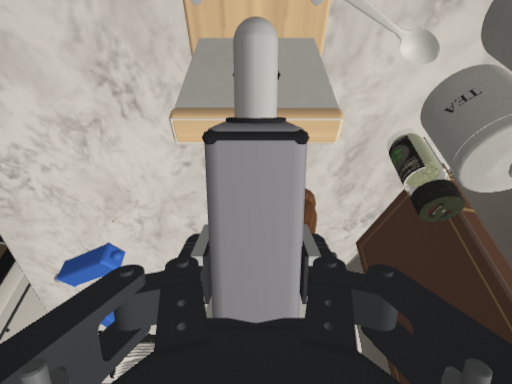

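View pics/sc8c.png

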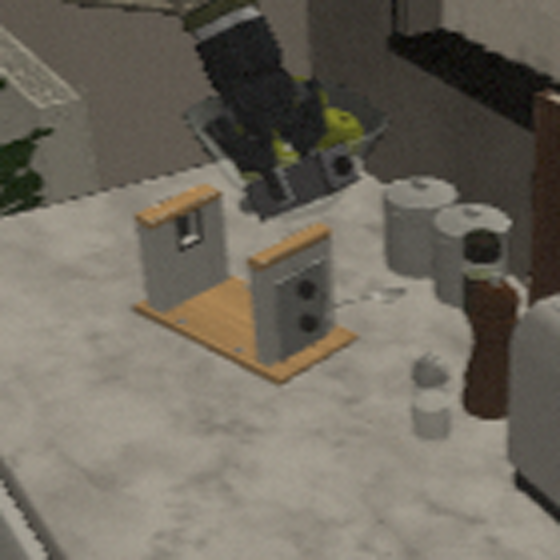

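View pics/t8c.png

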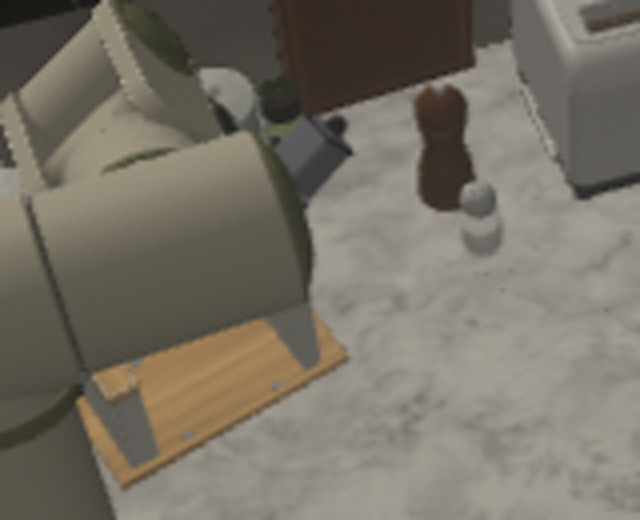

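Scene and wrist views: the spindle is held at 32°, in line with the cup and slot. The cup's dark ring shows evenly on both sides of the plunger at columns 233 and 280. Sliding down the axis towards the slot.

Emit:
move_arm(targets=[-15, -2, 0.5, 0.002, 0, -0.004, -18, -1, 0, 0, 0, 0, -18, 0, 0, 0, 0, 0, -18, 0, 0, 0, 0, 0, -14, 0, 0, 0, 0, 0])

```text
time_s: 9.4
position: [0.5832, 0.0963, 0.1567]
tool_rot: [[0.249, 0.154, 0.956], [-0.811, -0.507, 0.292], [0.53, -0.848, -0.001]]
ft_force: [1.1, 0.5, -1.7]
grip_width: 0.039
```

Emit:
move_arm(targets=[0, 0, 0, 0, 0, 0, 0, 0, 0, 0, 0, 0, 0, 0, 0, 0, 0, 0, 0, 0, 0, 0, 0, 0, 0, 0, 0, 0, 0, 0])

```text
time_s: 10.02
position: [0.5837, 0.0949, 0.1577]
tool_rot: [[0.247, 0.154, 0.957], [-0.811, -0.507, 0.291], [0.53, -0.848, -0.0]]
ft_force: [0.2, 0.4, -2.2]
grip_width: 0.0395
```

```bash
python3 - <<'E'
from h import *
from rig import env
s,d=snap('w9');print(s['time_s'],s['position'],abs(s['qvel']).max(),s['ft_force'])
snap('sc9','scene')
d=load('sc9');cropsave(d,150,90,290,230,5,'pics/sc9c.png')
p,R,c=pose(32,.002,.094)
print(Ro.from_matrix(s['tool_rot'].T@R).as_rotvec().round(4),(s['tool_rot'].T@(p-s['position'])*1000).round(1))
E
```

```text
10.025 [0.58371154 0.09486074 0.15768642] 0.05266223258315284 [ 0.17967594  0.35689586 -2.18743758]
[-0.      0.0008 -0.0003] [-35.2   0.3  -0.1]
```

View pics/w9.png

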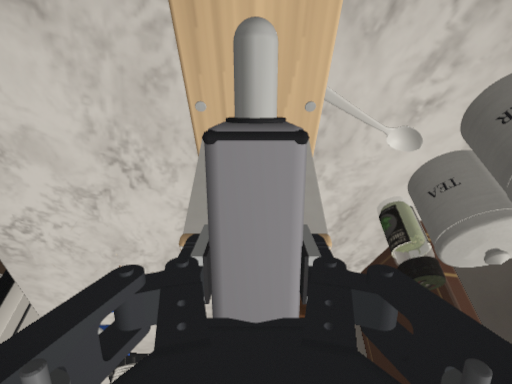

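View pics/sc9c.png

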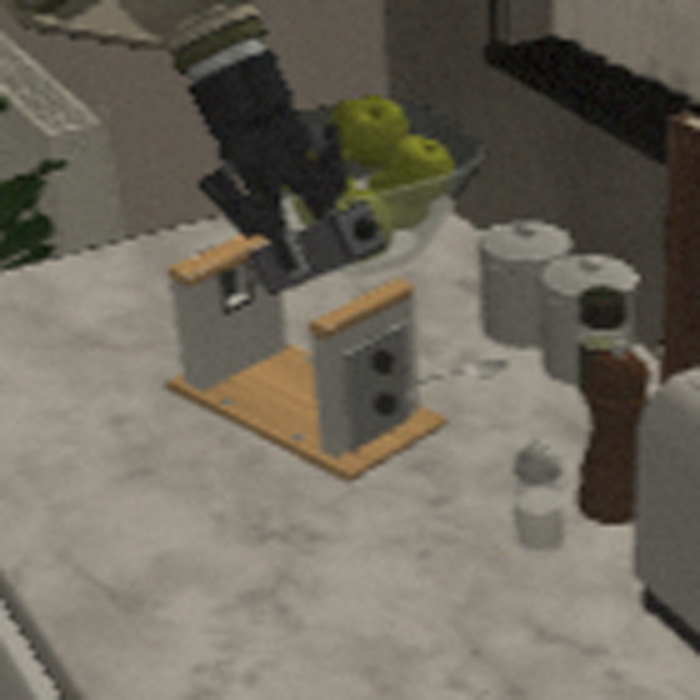

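The plunger (column 256) sits midway between the base bolts (200 and 310). No contact force yet. Continuing into the slot.

Emit:
move_arm(targets=[-10, 0, 0, 0, 0, 0, -9, 0, 0, 0, 0, 0, -7, 0, 0, 0, 0, 0, -5, 0, 0, 0, 0, 0, -2, 0, 0, 0, 0, 0])

```text
time_s: 10.75
position: [0.5754, 0.1222, 0.1399]
tool_rot: [[0.248, 0.154, 0.956], [-0.811, -0.507, 0.292], [0.53, -0.848, -0.001]]
ft_force: [-0.0, -0.2, -2.3]
grip_width: 0.0391
```

```bash
python3 - <<'E'
from h import *
from rig import env
s,d=snap('w10');print(s['time_s'],s['position'],abs(s['qvel']).max(),s['ft_force'],'along spindle',(s['ft_force']+[0,0,1.9])@s['tool_rot'])
p,R,c=pose(32,.002,.094)
print(Ro.from_matrix(s['tool_rot'].T@R).as_rotvec().round(4),(s['tool_rot'].T@(p-s['position'])*1000).round(1))
E
```

```text
10.75 [0.57536613 0.12217555 0.13987863] 1.3995158076835026 [-0.02613263 -0.18486455 -2.2799852 ] along spindle [-0.05777178  0.41197548 -0.07864602]
[ 0.      0.0017 -0.0004] [-1.6  0.3 -0.1]
```

View pics/w10.png

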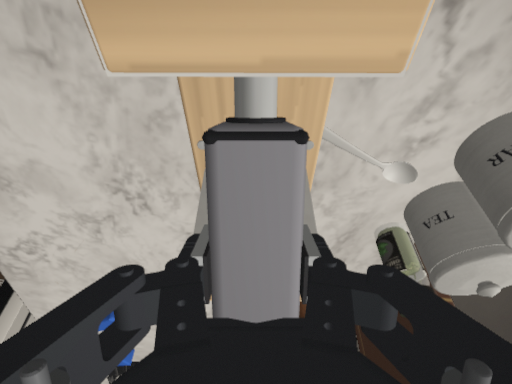

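```bash
cat >> h.py <<'E'
def path(s,ths,g,zs):
    P,R=s['position'],s['tool_rot'];out=[]
    for th,gg,z in zip(ths,g,zs):
        p,Rn,c=pose(th,gg,z)
        sh=np.round(R.T@(p-P)*1000,1)+0.;t=np.round(Ro.from_matrix(R.T@Rn).as_rotvec(),3)+0.
        P=P+R@sh/1000;R=R@Ro.from_rotvec(t).as_matrix();out+=sh.tolist()+t.tolist()
    for i in range(0,len(ths),5): print(json.dumps(out[i*6:(i+5)*6]))
E
python3 - <<'E'
from h import *
from rig import env
s=env.observe()
path(s,np.linspace(32,-4.6,16)[1:],[.0025]*15,np.linspace(.094,.0915,15))
E
```

```text
[-6.7, 4.2, 0.0, 0.0, 0.002, 0.042, -4.2, 3.9, 0.0, 0.0, 0.0, 0.043, -3.8, 3.8, -0.1, 0.0, 0.0, 0.042, -3.3, 3.6, 0.0, 0.0, 0.0, 0.043, -2.9, 3.6, 0.0, 0.0, 0.0, 0.043]
[-2.6, 3.4, 0.0, 0.0, 0.0, 0.042, -2.3, 3.4, 0.0, 0.0, 0.0, 0.043, -1.9, 3.3, 0.0, 0.0, 0.0, 0.042, -1.7, 3.3, 0.0, 0.0, 0.0, 0.043, -1.3, 3.2, 0.0, 0.0, 0.0, 0.042]
[-1.1, 3.2, 0.0, 0.0, 0.0, 0.043, -0.8, 3.2, 0.0, 0.0, 0.0, 0.043, -0.6, 3.2, 0.0, 0.0, 0.0, 0.042, -0.3, 3.1, 0.0, 0.0, 0.0, 0.043, 0.0, 3.2, 0.0, 0.0, 0.0, 0.042]
```

Emit:
move_arm(targets=[-6.5, 4, 0, 0, 0.002, 0.042, -4.2, 3.9, 0, 0, 0, 0.043, -3.8, 3.8, 0, 0, 0, 0.042, -3.3, 3.6, 0, 0, 0, 0.043, -2.9, 3.6, 0, 0, 0, 0.043])

```text
time_s: 11.42
position: [0.5732, 0.1297, 0.1141]
tool_rot: [[0.272, 0.099, 0.957], [-0.9, -0.325, 0.29], [0.34, -0.941, 0.001]]
ft_force: [1.2, -7.2, -1.1]
grip_width: 0.0391
```

```bash
python3 - <<'E'
from h import *
from rig import env
s,d=snap('w11');print(s['time_s'],s['position'],abs(s['qvel']).max(),s['ft_force'],'tool',((s['ft_force']+[0,0,1.9])@s['tool_rot']).round(2),s['wrist_torque'].round(2),s['grip_width'])
path(s,np.linspace(32,-4.6,16)[6:],[.0025]*15,np.linspace(.094,.0915,15)[5:])
E
```

```text
11.425 [0.57319774 0.1296594  0.1141268 ] 21.044155690259462 [ 1.16054025 -7.20587325 -1.14774106] tool [ 7.06  1.75 -0.98] [-0.98 -0.07  0.02] 0.039113473788800465
[-4.7, 3.7, -0.2, 0.0, -0.001, 0.044, -2.3, 3.4, 0.0, 0.0, 0.0, 0.042, -1.9, 3.3, 0.0, 0.0, 0.0, 0.043, -1.7, 3.3, 0.0, 0.0, 0.0, 0.042, -1.3, 3.2, 0.0, 0.0, 0.0, 0.043]
[-1.1, 3.2, 0.0, 0.0, 0.0, 0.042, -0.8, 3.2, 0.0, 0.0, 0.0, 0.043, -0.6, 3.2, 0.0, 0.0, 0.0, 0.043, -0.3, 3.1, 0.0, 0.0, 0.0, 0.042, 0.0, 3.2, 0.0, 0.0, 0.0, 0.043]
```

View pics/w11.png

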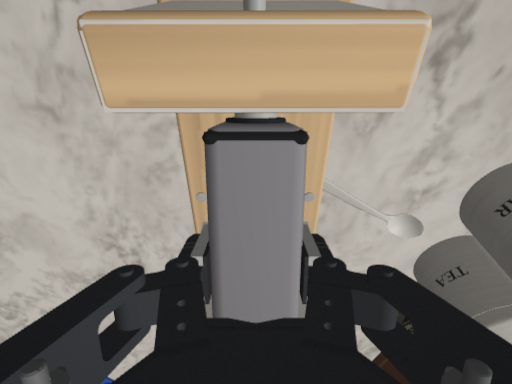

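The spring engaged: about 7 N along the spindle with the plunger in the slot and no sideways load. Continuing the swing.

Emit:
move_arm(targets=[-2.6, 3.4, 0, 0, 0, 0.042, -2.3, 3.4, 0, 0, 0, 0.043, -1.9, 3.3, 0, 0, 0, 0.042, -1.7, 3.3, 0, 0, 0, 0.043, -1.3, 3.2, 0, 0, 0, 0.042])

```text
time_s: 12.1
position: [0.5719, 0.1339, 0.0951]
tool_rot: [[0.287, 0.039, 0.957], [-0.948, -0.129, 0.29], [0.135, -0.991, 0.0]]
ft_force: [3.6, -9.1, -4.5]
grip_width: 0.0391
```

```bash
python3 - <<'E'
from h import *
from rig import env
s,d=snap('w12');print(s['time_s'],s['position'],abs(s['qvel']).max(),s['ft_force'],'tool',((s['ft_force']+[0,0,1.9])@s['tool_rot']).round(2),s['wrist_torque'].round(2),s['grip_width'])
snap('sc12','scene');d=load('sc12');cropsave(d,170,100,270,210,6,'pics/sc12c.png')
p,R,c=pose(7.6,.0025,.0922);print('residual',(s['tool_rot'].T@(p-s['position'])*1000).round(1),Ro.from_matrix(s['tool_rot'].T@R).as_rotvec().round(4))
E
```

```text
12.1 [0.57188405 0.13393535 0.09505197] 21.074643903820338 [ 3.58070611 -9.07258022 -4.50840739] tool [9.28 3.9  0.8 ] [-1.61 -0.42  0.06] 0.03906530802924514
residual [-2.6  0.4 -0.2] [-0.0002 -0.001   0.0028]
```

View pics/w12.png

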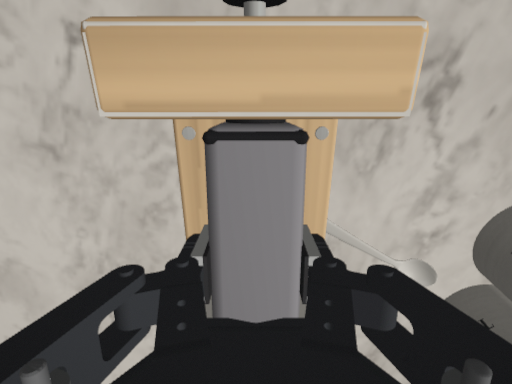

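View pics/sc12c.png

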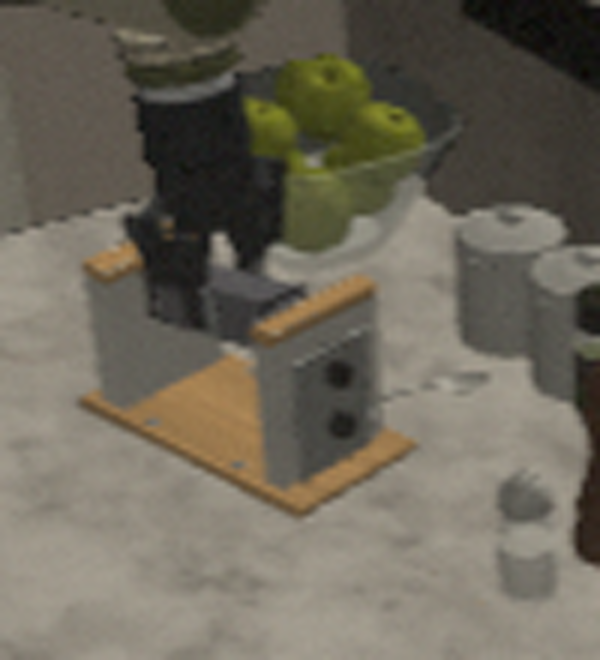

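Emit:
move_arm(targets=[0, 0, 0, 0, 0, 0, 0, 0, 0, 0, 0, 0, 0, 0, 0, 0, 0, 0, 0, 0, 0, 0, 0, 0, 0, 0, 0, 0, 0, 0])

```text
time_s: 12.82
position: [0.5719, 0.1339, 0.0951]
tool_rot: [[0.287, 0.04, 0.957], [-0.948, -0.13, 0.29], [0.136, -0.991, 0.0]]
ft_force: [2.9, -9.4, -3.8]
grip_width: 0.0384
```

```bash
python3 - <<'E'
from h import *
from rig import env
s=env.observe();print(s['time_s'],s['position'],abs(s['qvel']).max(),s['ft_force'],'tool',((s['ft_force']+[0,0,1.9])@s['tool_rot']).round(2),s['wrist_torque'].round(2),s['grip_width'])
p,R,c=pose(7.6,.0025,.0922);print('residual',(s['tool_rot'].T@(p-s['position'])*1000).round(1),Ro.from_matrix(s['tool_rot'].T@R).as_rotvec().round(4))
path(s,np.linspace(7.6,-4.6,6)[1:],[.0025]*5,np.linspace(.0922,.0915,5))
E
```

```text
12.825 [0.57186249 0.13391688 0.095075  ] 0.09508456466689848 [ 2.91593623 -9.39384852 -3.846961  ] tool [9.48 3.27 0.07] [-1.45 -0.36  0.  ] 0.03839930320204576
residual [-2.7  0.5 -0.1] [-0.     -0.001   0.0041]
[-3.7, 3.5, -0.1, 0.0, -0.001, 0.047, -0.8, 3.2, 0.0, 0.0, 0.0, 0.042, -0.6, 3.1, 0.0, 0.0, 0.0, 0.043, -0.3, 3.2, 0.0, 0.0, 0.0, 0.042, 0.0, 3.2, 0.0, 0.0, 0.0, 0.043]
```

The arm yields about 2.7 mm under the spring, so I'm adding that back while swinging on.

Emit:
move_arm(targets=[-3.5, 3.5, 0, 0, 0, 0.046, -0.8, 3.2, 0, 0, 0, 0.042, -0.6, 3.1, 0, 0, 0, 0.043, -0.3, 3.2, 0, 0, 0, 0.042, 0, 3.2, 0, 0, 0, 0.043])

```text
time_s: 13.45
position: [0.5707, 0.1379, 0.0779]
tool_rot: [[0.289, -0.023, 0.957], [-0.954, 0.076, 0.29], [-0.08, -0.997, 0.0]]
ft_force: [1.6, -9.2, -6.9]
grip_width: 0.039
```

Emit:
move_arm(targets=[0, 0, 0, 0, 0, 0, 0, 0, 0, 0, 0, 0, 0, 0, 0, 0, 0, 0, 0, 0, 0, 0, 0, 0, 0, 0, 0, 0, 0, 0])

```text
time_s: 14.08
position: [0.5707, 0.1379, 0.0779]
tool_rot: [[0.289, -0.023, 0.957], [-0.954, 0.075, 0.29], [-0.078, -0.997, 0.0]]
ft_force: [2.3, -9.4, -7.0]
grip_width: 0.0391
```

```bash
python3 - <<'E'
from h import *
from rig import env
s,d=snap('w13');print(s['time_s'],s['position'],abs(s['qvel']).max(),s['ft_force'],'tool',((s['ft_force']+[0,0,1.9])@s['tool_rot']).round(2),s['wrist_torque'].round(2),s['grip_width'])
p,R,c=pose(-4.6,.0025,.0915);print('residual',(s['tool_rot'].T@(p-s['position'])*1000).round(1),Ro.from_matrix(s['tool_rot'].T@R).as_rotvec().round(4))
T=s['tool_rot'];c=s['position']+T@BC;sd=c+T[:,0]*.07
print('solid dome z',sd[2],'dome extreme from cup face',((sd-MID)@AX+.075-.009)*1000,'hx',(sd-MID)@HX*1000)
snap('sc13','scene');d=load('sc13');cropsave(d,170,100,270,210,6,'pics/sc13c.png')
snap('t13','top');d=load('t13');cropsave(d,130,140,290,270,4,'pics/t13c.png')
E
```

```text
14.075 [0.57067362 0.13788049 0.07789425] 0.10729585381326287 [ 2.29243162 -9.35140898 -6.99534437] tool [ 9.98  4.32 -0.52] [-1.84 -0.5   0.05] 0.039126083312484024
residual [-0.4 -0.4 -0.1] [-0.0003 -0.0008  0.0017]
solid dome z 0.07979811551987388 dome extreme from cup face 2.0898496339639783 hx 0.08665390890015619
```

View pics/w13.png

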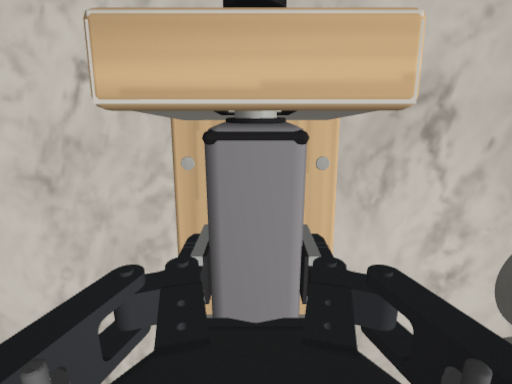

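View pics/sc13c.png

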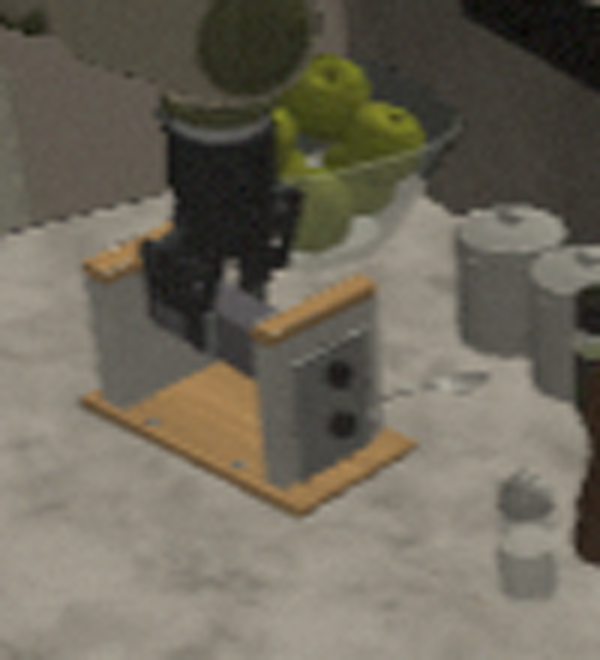

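View pics/t13c.png

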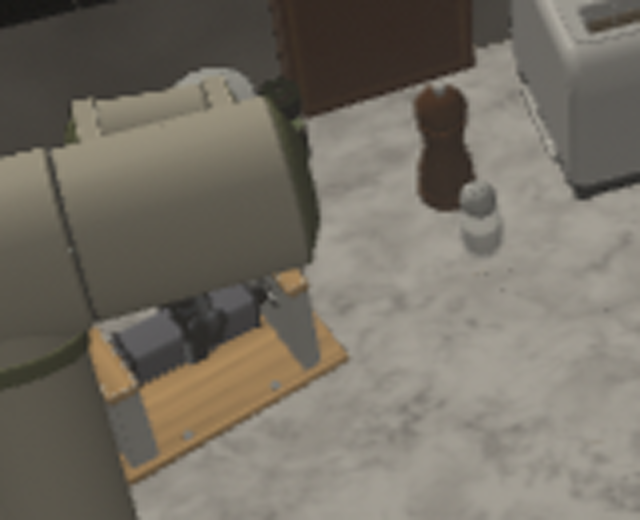

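Wrist and scene views: the spindle is almost level between the cheeks with the plunger in the slot. The nose is about 2 mm off the cup face at z≈0.080. Now moving it towards the cup.

Emit:
move_arm(targets=[1, -0.1, 0, 0, 0, 0, 1, -0.1, 0, 0, 0, 0, 1.5, -0.1, 0, 0, 0, 0, 1.5, -0.1, 0, 0, 0, 0, 1, 0, 0, 0, 0, 0])

```text
time_s: 14.85
position: [0.5724, 0.1323, 0.0778]
tool_rot: [[0.289, -0.023, 0.957], [-0.954, 0.076, 0.29], [-0.079, -0.997, 0.0]]
ft_force: [2.8, -8.0, -6.9]
grip_width: 0.0389
```

```bash
cat > st.py <<'E'
from h import *
from rig import env
s=env.observe();print(s['time_s'],s['position'],abs(s['qvel']).max(),s['ft_force'],'tool',((s['ft_force']+[0,0,1.9])@s['tool_rot']).round(2),s['wrist_torque'].round(2),s['grip_width'])
T=s['tool_rot'];c=s['position']+T@BC;sd=c+T[:,0]*.07
print('solid dome z',sd[2],'dome extreme from cup face',((sd-MID)@AX+.075-.009)*1000,'hx',(sd-MID)@HX*1000,'pitch',np.degrees(np.arcsin(T[2,0])))
E
python3 st.py
```

```text
14.85 [0.5723559  0.13234192 0.07783349] 0.755488232122389 [ 2.79542104 -8.04209227 -6.90196484] tool [8.88 4.31 0.34] [-1.6  -0.48 -0.  ] 0.03887561922394162
solid dome z 0.07970404288477578 dome extreme from cup face -3.6994516527921237 hx 0.08603337081458438 pitch -4.528687575780961
```

Emit:
move_arm(targets=[1, -0.1, 0, 0, 0, 0, 1, -0.1, 0, 0, 0, 0, 1, -0.1, 0, 0, 0, 0, 1, -0.1, 0, 0, 0, 0, 0, 0, 0, 0, 0, 0])

```text
time_s: 15.48
position: [0.5734, 0.1287, 0.078]
tool_rot: [[0.289, -0.023, 0.957], [-0.954, 0.076, 0.29], [-0.079, -0.997, 0.0]]
ft_force: [1.2, -6.3, -5.4]
grip_width: 0.039
```

```bash
python3 st.py
```

```text
15.475 [0.57342203 0.12873726 0.07797124] 0.12279910334709844 [ 1.19368038 -6.28113046 -5.4485975 ] tool [ 6.62  3.03 -0.68] [-1.36 -0.42  0.07] 0.039049396714138616
solid dome z 0.07980525177933985 dome extreme from cup face -7.459305270993996 hx 0.05496658956847518 pitch -4.558021843182839
```

Emit:
move_arm(targets=[1, -0.1, 0, 0, 0, 0, 1, -0.1, 0, 0, 0, 0, 1, -0.1, 0, 0, 0, 0, 0.5, 0, 0, 0, 0, 0, 0, 0, 0, 0, 0, 0])

```text
time_s: 16.1
position: [0.5744, 0.1256, 0.0781]
tool_rot: [[0.289, -0.023, 0.957], [-0.954, 0.076, 0.29], [-0.08, -0.997, 0.0]]
ft_force: [1.2, -5.5, -5.3]
grip_width: 0.0388
```

```bash
python3 st.py
```

```text
16.1 [0.57440384 0.12560094 0.07807545] 0.06126528397014947 [ 1.24057769 -5.45543402 -5.2606828 ] tool [ 5.83  2.9  -0.4 ] [-1.2  -0.36  0.01] 0.03881068282401966
solid dome z 0.07988675292085361 dome extreme from cup face -10.74618124810849 hx 0.08917153984850078 pitch -4.576246303984068
```

Emit:
move_arm(targets=[1, -0.1, 0, 0, 0, 0, 1, -0.1, 0, 0, 0, 0, 0.5, 0, 0, 0, 0, 0, 0, 0, 0, 0, 0, 0, 0, 0, 0, 0, 0, 0])

```text
time_s: 16.73
position: [0.5747, 0.1244, 0.0782]
tool_rot: [[0.289, -0.023, 0.957], [-0.954, 0.078, 0.29], [-0.082, -0.997, 0.0]]
ft_force: [1.7, -5.0, -4.5]
grip_width: 0.0386
```

```bash
python3 st.py
```

```text
16.725 [0.57472468 0.12438731 0.078151  ] 0.12482429308125366 [ 1.65811461 -4.95039208 -4.54077155] tool [5.42 2.2  0.15] [-1.22 -0.36  0.  ] 0.03861909085315208
solid dome z 0.07981102395696195 dome extreme from cup face -12.004357041004448 hx 0.053141649279227945 pitch -4.697692897619881
```

The nose reached the cup floor at a depth of about 12 mm. Letting go.

Emit:
move_arm(targets=[0, 0, 0, 0, 0, 0, 0, 0, 0, 0, 0, 0, 0, 0, 0, 0, 0, 0, 0, 0, 0, 0, 0, 0, 0, 0, 0, 0, 0, 0], hand=0.8)

```text
time_s: 17.35
position: [0.5746, 0.1249, 0.0782]
tool_rot: [[0.289, -0.024, 0.957], [-0.954, 0.079, 0.29], [-0.083, -0.997, 0.0]]
ft_force: [-0.6, 0.5, -0.3]
grip_width: 0.0767
```

```bash
python3 st.py; python3 - <<'E'
from h import *
snap('w14');snap('sc14','scene');d=load('sc14');cropsave(d,170,100,270,210,6,'pics/sc14c.png')
E
```

```text
17.35 [0.57457151 0.12486649 0.0782284 ] 0.10780001806179892 [-0.64516007  0.5039596  -0.29344624] tool [-0.8  -1.55 -0.47] [-0.02 -0.    0.03] 0.07673750443365215
solid dome z 0.07982111516686749 dome extreme from cup face -11.502883378985201 hx 0.05431368774270563 pitch -4.7517234577548155
```

View pics/w14.png

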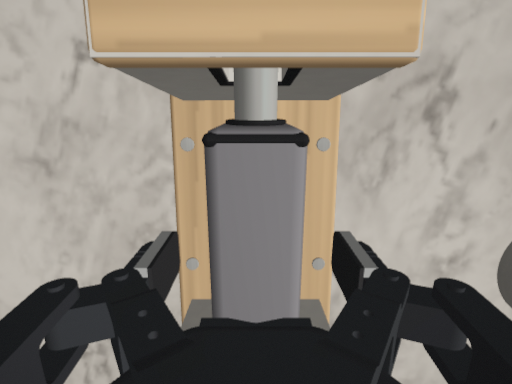

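The spindle stays put between the cheeks with the fingers clear. Retracting upward.

Emit:
move_arm(targets=[0, -8, 0, 0, 0, 0, 0, -15, 0, 0, 0, 0, 0, -25, 0, 0, 0, 0, 0, -35, 0, 0, 0, 0, 0, -35, 0, 0, 0, 0], hand=1)

```text
time_s: 18.08
position: [0.5774, 0.1153, 0.1981]
tool_rot: [[0.289, -0.023, 0.957], [-0.954, 0.079, 0.29], [-0.082, -0.997, 0.001]]
ft_force: [-0.0, -0.4, 0.3]
grip_width: 0.0856
```

Emit:
move_arm(targets=[0, -35, 0, 0, 0, 0, 0, -30, 0, 0, 0, 0, 0, -20, 0, 0, 0, 0, 0, 0, 0, 0, 0, 0, 0, 0, 0, 0, 0, 0])

```text
time_s: 18.7
position: [0.579, 0.1087, 0.2799]
tool_rot: [[0.289, -0.025, 0.957], [-0.954, 0.079, 0.29], [-0.083, -0.997, -0.001]]
ft_force: [-0.2, 0.7, -0.0]
grip_width: 0.0852
```

```bash
python3 - <<'E'
from h import *
s,d=snap('w15');print(s['time_s'],s['position'],s['ft_force'],s['tool_rot'].round(3).tolist())
snap('sc15','scene');e=load('sc15');cropsave(e,170,100,290,220,5,'pics/sc15c.png')
snap('t15','top');e=load('t15');cropsave(e,130,140,290,270,4,'pics/t15c.png')
E
```

```text
18.7 [0.57900034 0.10870632 0.27994329] [-0.20862679  0.68378911 -0.02637555] [[0.289, -0.025, 0.957], [-0.954, 0.079, 0.29], [-0.083, -0.997, -0.001]]
```

View pics/w15.png

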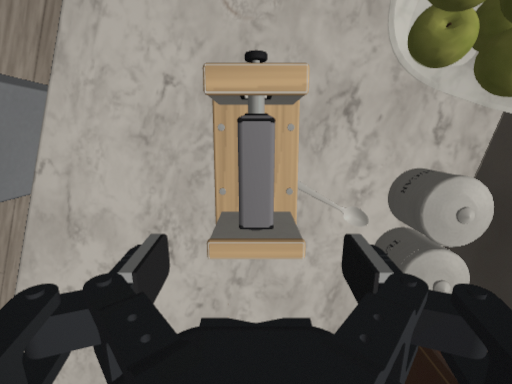

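View pics/sc15c.png

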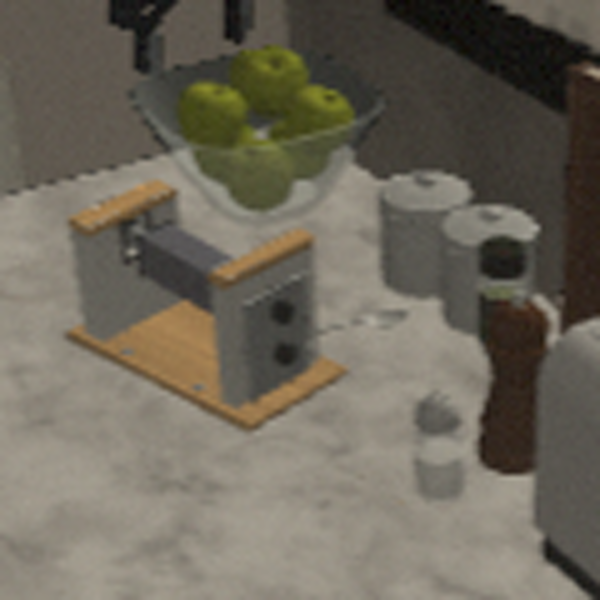

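View pics/t15c.png

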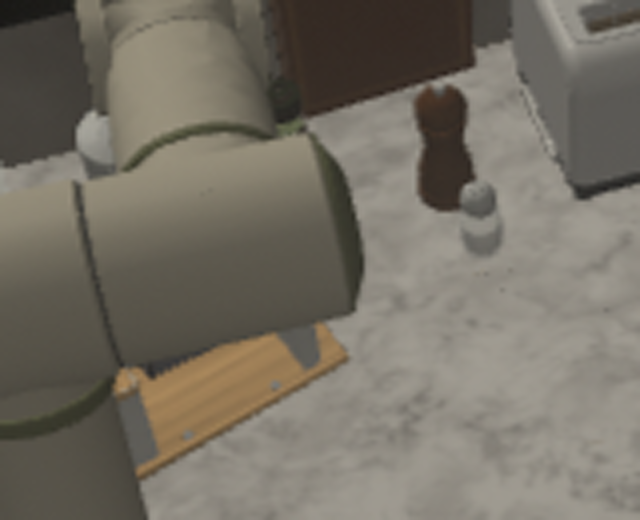

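```bash
python3 - <<'E'
from h import *
d=load('w15');w=cloud(d);cropsave(d,200,50,310,270,3,'pics/w15c.png')
for r in(125,140,160,180,200,215):
    P=w[r-3:r+4,246:267].reshape(-1,3);m=np.nanmedian(P,0)-MID;print(r,'ax %.1f hx %.1f z %.1f'%(m@AX*1e3,m@HX*1e3,m[2]*1e3))
for uv,z in(((256,117),.108),((256,228.5),.100),((256,222),.100)):
    X=onz(d,uv,z)-MID;print(uv,'ax %.1f hx %.1f'%(X@AX*1e3,X@HX*1e3))
E
```

```text
125 ax 44.1 hx 0.1 z 109.4
140 ax 28.7 hx 0.1 z 107.9
160 ax 7.5 hx 0.1 z 106.0
180 ax -14.6 hx 0.2 z 104.2
200 ax -37.6 hx 0.1 z 102.2
215 ax -55.3 hx 0.1 z 100.6
(256, 117) ax 52.3 hx 0.1
(256, 228.5) ax -71.6 hx 0.2
(256, 222) ax -63.8 hx 0.2
```

View pics/w15c.png

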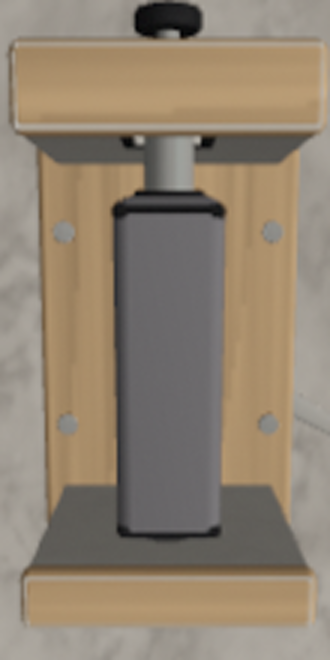

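```bash
python3 - <<'E'
from h import *
from rig import env
s,d=snap('w16');w=cloud(d);print(s['time_s'])
for nm,(u,v) in(("slot cap",(256,78)),("slotcapL",(225,78)),("cup cap",(256,249)),("base",(225,160)),("table",(150,160)),("barrel sprung end",(256,125)),("barrel solid end",(256,215)),("plunger",(256,105))):
    P=w[v-4:v+5,u-6:u+7].reshape(-1,3);m=np.nanmedian(P,0)-MID;print(nm,'ax %.1f z %.1f'%(m@AX*1e3,m[2]*1e3))
E
```

```text
18.85
slot cap ax 88.0 z 123.6
slotcapL ax 88.1 z 123.5
cup cap ax -82.5 z 133.5
base ax -0.8 z 8.9
table ax -2.0 z -1.0
barrel sprung end ax 44.2 z 109.3
barrel solid end ax -55.3 z 100.6
plunger ax 65.2 z 99.2
```

```bash
python3 -c "
from rig import env
print(env.close_job())"
```

```text
the job is handed in; nothing more can be done
None
```

The spindle is back in the holder, held between the cheeks by its own spring, and I handed the job in at about 18.9 s. The hand-in gave no verdict.

I gripped it by the barrel and slid the plunger into the slot at 32°. I then swung it down against its spring until the nose faced the cup, eased it in, let go and backed off upwards.

**Last checks:**
- **Nose in the cup:** the arm's pose put it about 12 mm deep, at the cup floor, needing at least 7 mm. The camera read 13.7 mm, more than the cup's 12 mm depth, so that figure is about 2 mm off. The nose sits about 12 mm below the nominal point (limit 20 mm).
- **Plunger in the slot:** the spring force (about 10 N near level, about 5 N in the cup) puts the stop roughly 14 mm deep. I did not see the tip's depth directly.
- **Plunger height:** about 2 mm above the slot point by the arm's pose and 3 to 3.6 mm by the camera. Both are inside the 6 mm limit, but this was the tightest check.
- **Sideways:** within about 0.5 mm of centre.
- **At rest and clear:** the spindle did not move between the last two pictures, and the gripper was well clear with no force on it.
- **Other items:** the pepper mill and salt shaker look unmoved. The arm partly hid the spice jar in the last pictures, but it was never approached.

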